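# Push the filter cubes home and close the keeper

## Task

Push the row of four microscope filter cubes along their rail as one train, from the rear, until the front cube is up against the end stop and all four sit tight together. Then push the keeper's upright plate towards the rail so that its bar slides fully across behind the last cube. Do not lift the cubes, pull the row apart or disturb the things standing around, and finish clear of everything.

Things in the scene. Friction and masses are not known exactly. Their poses are not given: they have to be found in the camera images.
- rail: Aluminium rail fixed to the bench, 324 mm long. Origin: on the bench, on the channel's centre line. x runs along the channel to the end stop, +y to the keeper's side, z up. Channel x=-150 (open end) to +150 mm (stop), 37 mm wide inside, floor 6 mm and tops of its 4 mm walls 16 mm above the bench. Two guide posts, 31 mm high, flank the keeper bar at y=23 to 34 mm.
- stop_face (a point): Centre of the end stop's face that the front cube must reach, 26 mm above the bench, at rail x=+150 mm. The stop is a block 45 mm wide and 12 mm thick, its top 42 mm above the bench.
- cube1: Filter cube: black block with a round glass window on top, 36 mm along the rail (its x, towards the stop), 34 mm across, 40 mm high, about 90 g, loose in the channel. Origin: centre of its underside. This is the front cube, nearest the stop. At the start the four touch one another (gaps about 0.2 mm) and the row stands 50 to 100 mm short of the stop.
- cube2: Filter cube: black block with a round glass window on top, 36 mm along the rail (its x, towards the stop), 34 mm across, 40 mm high, about 90 g, loose in the channel. Origin: centre of its underside. Second from the front.
- cube3: Filter cube: black block with a round glass window on top, 36 mm along the rail (its x, towards the stop), 34 mm across, 40 mm high, about 90 g, loose in the channel. Origin: centre of its underside. Third from the front.
- cube4: Filter cube: black block with a round glass window on top, 36 mm along the rail (its x, towards the stop), 34 mm across, 40 mm high, about 90 g, loose in the channel. Origin: centre of its underside. The last cube, at the rear of the row; its rear face, away from the stop, is where to push.
- keeper (a joint): Keeper: steel bar 10 x 10 mm, 18 to 28 mm above the bench, sliding across over the channel at rail x=-2 mm. 0 = open (tip 30 mm from the centre line, clear of the cubes), 0.046 m = fully closed, at its stop. Grows as pushed towards the rail (rail -y). Friction about 1.2 N, stays where left. Passes 3 mm behind the last cube when the train is home; otherwise strikes a cube.
- keeper_plate (a point): Centre of the outer face (away from the rail) of the upright steel plate at the keeper bar's outer end, 35 mm above the bench; moves with it. Plate 32 mm wide along the rail, 8 mm thick, 10 to 52 mm above the bench. Its outer face lies at rail y=+89 mm when open, +43 mm when closed.
- flask: Bystander: clear flat culture flask lying down, 62 x 44 x 24 mm with an orange screw cap at its +x end (88 mm in all). Origin: underside of the flat body's centre. Beyond the rail. Leave alone.
- bottle: Bystander: small amber glass bottle with white cap, 38 mm diameter, 78 mm tall, origin at the underside. On the keeper's side of the rail. Leave alone.
- slidebox: Bystander: closed grey slide box with white lid, 32 x 64 x 36 mm high, origin at the underside's centre. On the keeper's side of the rail. Leave alone.
Mind the look-alikes: they are no part of the job. Leave any orange look-alike of the cube4 alone. What is shaped like the cube2 but brown is not meant.

How it is judged:
On the way, in this order (a step that is already met when the one before it is completed fails the run):
1. the train is home against the stop, with the keeper still open (x of cube1 in the frame of rail above 0.1295 m and x of cube2 in the frame of rail above 0.0935 m and x of cube3 in the frame of rail above 0.0575 m and x of cube4 in the frame of rail above 0.0215 m and value of joint keeper below 0.01 m), for 0.2 s.
2. the keeper is pushed fully across (value of joint keeper above 0.042 m), for 0.2 s.
At the end, for the whole second after the job is handed in: Every cube stands upright on the channel floor within 2.5 mm of its place in a tight row against the end stop, at rest, and the keeper joint is beyond 0.042 of 0.046 m (x of cube1 in the frame of rail above 0.1295 m and x of cube2 in the frame of rail above 0.0935 m and x of cube3 in the frame of rail above 0.0575 m and x of cube4 in the frame of rail above 0.0215 m and z of each of cube1, cube2, cube3, cube4 in the frame of rail below 0.01 m and angle between each of cube1, cube2, cube3, cube4's own z axis and vertical below 0.1 rad and value of joint keeper above 0.042 m and linear speed of each of cube1, cube2, cube3, cube4 below 0.01 m/s); the robot touches nothing.
It fails at once if a cube is lifted or tipped (z of any of cube1, cube2, cube3, cube4 in the frame of rail above 0.014 m or angle between any of cube1, cube2, cube3, cube4's own z axis and vertical above 0.3 rad).
It fails at once if the row is pulled apart by more than about 15 mm in all (distance between cube1 and cube4 above 0.1236 m).
It fails at once if a bystander is shifted by more than 15 mm or tipped (distance of any of flask, bottle, slidebox from where it was at the start of the episode above 0.015 m or angle between any of flask, bottle, slidebox's own z axis and vertical above 0.4 rad).
It also fails if it takes over 48 s, if anything falls off the work surface, if the arm or the gripper's body presses on something with over 40 N, if the wrist force passes 120 N, or if a joint passes its speed limit or range.

## Robot

A 6-joint arm with a two-finger parallel gripper is mounted at the origin on the work surface. World frame = base frame: x ahead of the robot, y to its left, z up, the work surface at z = 0. Lengths are in m, angles in rad, forces in N, time in s.
With the tool pointing down it reaches from about 0.35 to 0.975 m from the base axis. Payload 4.9 kg.
Tool frame: the origin (TCP) lies at the very end of the fingers, on their centre line; the grasp point (between the pads) lies 19 mm behind it (manip.grasp_offset is the distance from the TCP to the grasp point, in m); z points along the fingers, y is the line along which they close (so a half turn about z gives the same grasp; the last joint's range is limited). The gripper opens to 85 mm and grips with 20 to 120 N. Pads are 22 mm wide; open, the fingers measure 114 mm over their backs; the gripper's body (76 mm by 85 mm) begins 54 mm behind the grasp point. The pads swing forward as they close: fully open they stand 13 mm farther back than shut.
Start: joints at [-1.345, 0.053, 1.613, -0, 1.476, -0.119], TCP at [0.211, -0.588, 0.231] pointing down, gripper open.
Joint ranges: [-3.01, 3.01], [-1.01, 2.22], [0.06, 2.58], [-1.02, 4.17], [0.09, 2.62], [-3.14, 3.14]. Speed limits (rad/s): [2.57, 2.57, 3.14, 3.14, 3.14, 3.14].

## Interface

Orientations are given as a unit quaternion [w, x, y, z].
In Python, from plant import manip, eyes, job_done, models gives the robot as it stands.
- The arm moves only by the tool servo_tool, never from a script. Its argument "motion" is one flat list of numbers, 5 for each row, row after row: the opening, from -1 (shut) to 1 (fully open), then the shift along the tool's x, y, z normalised to -1 to 1, where 1 is 120 mm, then the turn about the tool's z normalised to -1 to 1, where 1 is 45 degrees. A call has 1 to 5 rows; each row is the pose to reach, as a shift and turn from the pose commanded when the call began, along the tool's axes at that moment; what a row does not reach only later rows make up. A row lasts 1/8 s, in which the tool goes at most 62.5 mm and 10.7 degrees, less where a joint would pass 70% of its speed; a pose out of reach is approached as far as the arm can. A call with a number of a shift or a turn outside -1 to 1 is refused whole. A call with a gripper value outside its range is refused whole. The fingers move at their own pace and stop on an object; the grip force is fixed at half the most. Time passes only in rows, so rows that repeat a pose let the fingers close. It gives the time, the measured TCP pose, the force, the opening and the grip force at its end, in the units of the state.
- manip.state(): the state, without advancing time (a new reading comes with each control period).
- eyes.grab_frame(name): name is "side" or "top"; returns (picture, depth): 480x640x3 uint8, red, green, blue; 480x640 float32, m along the optical axis (not along the pixel's ray), 0 where there is no reading.
- eyes.camera_params(name): a dict with "fov_y" (degrees; the focal length in pixels is half the picture's height over the tangent of half this angle, whatever the lens; pixels are square), "cx", "cy" (the principal point, pixels), "pose" (4x4, takes a point from camera to world coordinates). Camera axes: x right, y up, looking along -z (the intrinsics and any distortion apply to the point x, -y, -z); pixel columns grow to the right and rows downward; lengths in m; the calibration is good to about 2 mm. A picture is of the moment at which its call begins. camera_params takes no time and is no camera call.
- job_done(): hands the job in; it is judged then, once.
Trained networks look in the newest picture that a camera, given by its name, has taken for a name from the list of things; names that differ only in an ending like _2 or _b are one class to them, and where a whole thing is asked for, a point or a joint stands for the part that bears it (a point fixed in the world has none). Each returns a list of dicts, best first, with "p" (0 to 1); they miss things now and then, are a little off and sometimes report something else, mostly with a low value. They report only what shows in the picture. A call takes as long as a camera call. They do not tell look-alikes from the thing itself.
- models.regions_of(camera, label): "mask" (480x640 bool, what is visible of it) and "pixel" ([column, row] in pixels, amid what is visible of it).
The state is a dict: "time": time; "joint_pos": joint angles; "joint_vel": joint speeds; "joint_efforts": joint torques, N m; "tool_pos": TCP position; "tool_rot": TCP orientation; "contact_force": force on the tool from outside, world axes, zero at the start; "ft_torque": the same for the moment, N m; "gripper_width": opening from 0.0 (shut) to 1.0 (fully open); "grasp_force": force on a finger pad.
Only numpy, scipy, OpenCV 4.12 (cv2) and the standard library are available. Lean on these libraries where they do the work, as an engineer would, in place of code of your own. Each camera call takes 0.05 s, during which the arm holds its last target. There are 200 camera calls.

## Working session

There is one attempt and no reset: what is moved stays moved. The work goes in short steps, Python scripts to look and compute and a tool call to move; the robot and the scene stay as the last step left them, time stands still between calls to the robot, and variables do not carry over. Pictures are saved under pics/ and viewed, at most 10 in all, crops included, and the job is handed in when it is done.

Besides the shell and the picture viewer there is one more tool, called after "Emit:" as name(argument=value, ...), one argument or row to a line, values as JSON. servo_tool: Moves the arm, as the interface text tells. Its arguments: {"type":"object","properties":{"motion":{"type":"array","items":{"type":"number","minimum":-1,"maximum":1}}},"required":["motion"]}

```bash
mkdir -p pics; cat > h.py <<'E'
import numpy as np,cv2
from plant import manip,eyes,models,job_done
def pts(name,d,mask):
    p=eyes.camera_params(name);f=240/np.tan(np.radians(p['fov_y']/2))
    v,u=np.nonzero(mask&(d>0));z=d[v,u]
    P=np.c_[(u-p['cx'])/f*z,-(v-p['cy'])/f*z,-z,np.ones(len(z))]
    return (P@np.array(p['pose']).T)[:,:3]
E
python3 - <<'E'
from h import *
for c in('top','side'):
    im,d=eyes.grab_frame(c);cv2.imwrite(f'pics/{c}0.png',im[:,:,::-1]);np.save(c+'.npy',d);np.save(c+'_im.npy',im)
    p=eyes.camera_params(c);print({k:(np.round(v,3).tolist() if k=='pose' else v) for k,v in p.items()})
    for l in ['rail','cube1','keeper','flask','bottle','slidebox']:
        for r in models.regions_of(c,l):
            P=pts(c,d,r['mask']);
            print(c,l,round(r['p'],2),r['pixel'],len(P),np.round(np.median(P,0),3),np.round(P.min(0),3),np.round(P.max(0),3))
s=manip.state();print(s['tool_pos'],s['tool_rot'],s['contact_force'],s['time'])
E
```

```text
{'fov_y': 54.41734974013894, 'cx': 316.2294003486628, 'cy': 241.45171805699584, 'pose': [[-0.147, 0.961, -0.234, 0.429], [-0.989, -0.143, 0.033, 0.033], [-0.001, 0.237, 0.972, 0.7], [0.0, 0.0, 0.0, 1.0]]}
top rail 0.72 [327.6, 280.8] 7148 [0.547 0.007 0.007] [ 0.48  -0.144 -0.002] [0.653 0.18  0.055]
top rail 0.7 [336.6, 293.4] 392 [ 0.508 -0.01   0.029] [ 0.49  -0.036  0.004] [0.543 0.003 0.055]
top rail 0.65 [269.0, 203.4] 1459 [0.661 0.071 0.024] [ 0.635  0.031 -0.001] [0.704 0.12  0.028]
top cube1 0.97 [328.2, 244.6] 690 [ 0.579 -0.008  0.046] [ 0.56  -0.028  0.003] [0.613 0.015 0.05 ]
top cube1 0.96 [309.1, 254.2] 617 [0.566 0.025 0.046] [0.549 0.006 0.008] [0.59  0.044 0.05 ]
top cube1 0.94 [351.1, 236.0] 625 [ 0.59  -0.041  0.046] [ 0.572 -0.062  0.005] [ 0.623 -0.021  0.05 ]
top cube1 0.85 [336.3, 150.9] 719 [ 0.723 -0.038  0.04 ] [ 0.705 -0.061 -0.001] [ 0.773 -0.017  0.044]
top cube1 0.73 [282.1, 266.8] 676 [0.555 0.062 0.046] [0.537 0.041 0.004] [0.58  0.086 0.05 ]
top cube1 0.65 [163.3, 251.1] 859 [0.607 0.239 0.039] [ 0.589  0.221 -0.003] [0.645 0.278 0.044]
top keeper 0
[... 1338 characters left out ...]
 0.047] [0.537 0.039 0.006] [0.577 0.116 0.051]
side keeper 0.75 [277.8, 289.9] 807 [ 0.5  -0.01  0.03] [ 0.489 -0.03  -0.001] [0.55  0.052 0.056]
side flask 0.95 [361.8, 238.3] 1325 [0.66  0.065 0.024] [ 0.635  0.033 -0.   ] [0.699 0.118 0.028]
side bottle 0.83 [322.9, 352.9] 1591 [ 0.51  -0.138  0.047] [ 0.496 -0.148 -0.   ] [ 0.554 -0.07   0.082]
side slidebox 0.89 [208.1, 265.3] 1502 [0.434 0.088 0.032] [ 0.403  0.077 -0.001] [0.469 0.164 0.04 ]
side slidebox 0.71 [279.2, 288.2] 778 [ 0.5  -0.01  0.03] [ 0.489 -0.03  -0.001] [0.546 0.049 0.056]
[ 0.21125536 -0.58821899  0.23132861] [ 3.03509751e-05  9.85177031e-01  1.71540714e-01 -1.32100559e-05] [-0.33998417 -0.20833043  0.9619507 ] 0.7
```

View pics/top0.png

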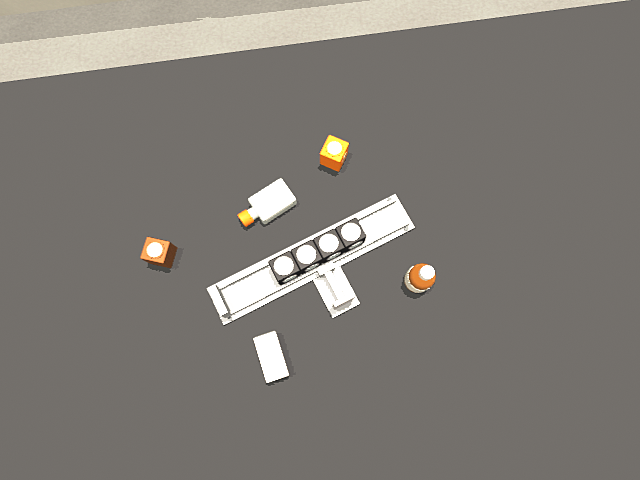

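View pics/side0.png

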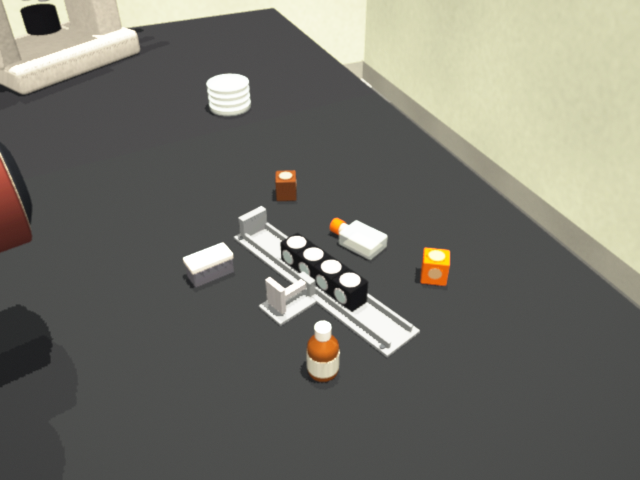

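Top view: the stop is at the left end (about 220,303), the four black cubes run from (284,267) front to (351,236) rear, and the keeper plate is near (343,297). The orange and brown cubes at (336,151) and (157,251) are look-alikes. Next I fit the rail frame.

```bash
cat > fit.py <<'E'
from h import *
def cubes(c,im,d):
    out=[]
    for r in models.regions_of(c,'cube1'):
        P=pts(c,d,r['mask']);m=np.median(P,0)
        if r['p']<.4 or not(.04<P[:,2].max()<.06):continue
        T=P[P[:,2]>P[:,2].max()-.007]
        (cx,cy),wh,a=cv2.minAreaRect(T[:,:2].astype(np.float32))
        col=np.median(im[r['mask']],0)
        if col.astype(int)[0]-int(col[2])>60: continue
        out.append((cx,cy))
    return np.array(out)
E
python3 - <<'E'
from fit import *
U=None
for c in('top','side'):
    im,d=eyes.grab_frame(c)
    C=cubes(c,im,d);print(c,C.round(4).tolist())
    A=pts(c,d,np.ones_like(d,bool))
    # stop-block top and rail walls
    R=A[(abs(A[:,2]-.016)<.0025)&(A[:,0]>.45)&(A[:,0]<.68)&(abs(A[:,1])<.2)]
    ang=np.radians(109);
    for _ in range(4):
        u=np.array([np.cos(ang),np.sin(ang)]);n=np.array([-u[1],u[0]])
        v=R[:,:2]@n; h=R[:,:2]@u
        c0=np.mean(C@n); q=np.concatenate([[0],[0]])
        far=(v-c0>-.028)&(v-c0<-.014); k=np.polyfit(h[far],v[far],1); ang+=np.arctan(k[0])
    print('ang',np.degrees(ang),'cubes along',np.sort(C@u).round(4),'across',(C@n).round(4),'far wall',np.median(v[far])-c0,far.sum())
    near=(v-c0>.014)&(v-c0<.026);print('near wall',np.median(v[near])-c0,near.sum())
    S=A[(A[:,2]>.035)&(A[:,2]<.048)&(abs(A[:,:2]@n-c0)<.03)&(A[:,:2]@u-np.max(C@u)>.04)&(A[:,:2]@u-np.max(C@u)<.16)]
    print('stop',np.percentile(S[:,:2]@u,[2,50,98]).round(4),np.percentile(S[:,:2]@n-c0,[2,50,98]).round(4),len(S))
    K=A[(A[:,2]>.042)&(A[:,2]<.06)&(A[:,:2]@n-c0>.05)&(A[:,:2]@n-c0<.11)&(abs(A[:,:2]@u-np.mean(C@u))<.05)]
    print('plate',np.percentile(K[:,:2]@u,[2,50,98]).round(4),np.percentile(K[:,:2]@n-c0,[2,50,98]).round(4),len(K), 'c0',c0,u,n)
    print('bottle/box',np.array([[.511,-.129],[.436,.096]])@u, np.array([[.511,-.129],[.436,.096]])@n-c0)
E
```

```text
top [[0.5581, 0.0613], [0.5929, -0.041], [0.5811, -0.0063]]
ang 108.83334490615033 cubes along [-0.2302 -0.1936 -0.1222] across [-0.548  -0.5479 -0.548 ] far wall -0.02060710351265449 277
near wall 0.0199650184559651 595
stop [-0.0234 -0.0177 -0.0117] [-0.0219  0.0004  0.022 ] 295
plate [-0.1906 -0.175  -0.1595] [0.0778 0.0817 0.0853] 142 c0 -0.5479672227552578 [-0.32281657  0.94646155] [-0.94646155 -0.32281657]
bottle/box [-0.28705281 -0.04988772] [0.10596871 0.1043196 ]
side [[0.5689, 0.0301], [0.5576, 0.0642], [0.593, -0.039], [0.5822, -0.0049]]
ang 108.9034412663088 cubes along [-0.229  -0.1933 -0.1558 -0.1199] across [-0.548  -0.5483 -0.5484 -0.5492] far wall -0.02027784700626012 309
near wall 0.02037320338694959 706
stop [-0.0227 -0.0191 -0.0096] [-0.0222  0.0017  0.0218] 247
plate [-0.19   -0.1764 -0.1582] [0.0773 0.0837 0.0858] 219 c0 -0.5484680868159536 [-0.32397424  0.9460659 ] [-0.9460659  -0.32397424]
bottle/box [-0.28759334 -0.05043044] [0.10682109 0.10488183]
```

Emit:
servo_tool(
  motion=[-1,0.5,-0.33,0,0,-1,1,-0.67,0,0,-1,1,-0.67,0,0],
)

```text
time: 1.27
tool_pos: [0.2985, -0.4698, 0.2314]
tool_rot: [0.0, 0.985, 0.173, 0.0]
contact_force: [0.4, 0.0, -0.4]
gripper_width: 0.374
grasp_force: 0.0
```

Emit:
servo_tool(
  motion=[-1,0.5,-0.33,0,0,-1,1,-0.67,0,0,-1,1,-0.67,0,0],
)

```text
time: 1.65
tool_pos: [0.384, -0.354, 0.2315]
tool_rot: [0.0, 0.985, 0.173, 0.0]
contact_force: [-0.6, -0.3, -0.4]
gripper_width: -0.0
grasp_force: 0.0
```

Emit:
servo_tool(
  motion=[-1,0.5,-0.33,0,0,-1,1,-0.67,0,0,-1,1,-0.67,0,0],
)

```text
time: 2.02
tool_pos: [0.4697, -0.2382, 0.2314]
tool_rot: [0.0, 0.985, 0.173, -0.0]
contact_force: [0.4, -0.3, 0.6]
gripper_width: 0.004
grasp_force: 0.0
```

Emit:
servo_tool(
  motion=[-1,0.5,-0.33,0,0,-1,1,-0.67,0,0,-1,1,-0.67,0,0],
)

```text
time: 2.4
tool_pos: [0.5555, -0.1224, 0.2312]
tool_rot: [0.0, 0.985, 0.172, -0.0]
contact_force: [-0.1, -0.7, 0.4]
gripper_width: -0.001
grasp_force: 0.0
```

Emit:
servo_tool(
  motion=[-1,0,0,0,-0.25,-1,0,0,0,-0.5,-1,0,0,0,-0.75,-1,0,0,0,-1,-1,0,0,0,-1],
)

```text
time: 3.02
tool_pos: [0.5539, -0.125, 0.2312]
tool_rot: [0.0, 0.845, 0.535, -0.0]
contact_force: [1.5, 0.0, 0.2]
gripper_width: 0.004
grasp_force: 0.0
```

Emit:
servo_tool(
  motion=[-1,0,0,0,-0.25,-1,0,0,0,-0.5,-1,0,0,0,-0.75,-1,0,0,0,-0.98,-1,0,0,0,-0.98],
)

```text
time: 3.65
tool_pos: [0.5541, -0.1242, 0.2313]
tool_rot: [0.0, 0.583, 0.812, -0.0]
contact_force: [-0.3, -0.1, -0.9]
gripper_width: 0.003
grasp_force: 0.0
```

```bash
cat > tgt.py <<'E'
import sys
from h import *
from scipy.spatial.transform import Rotation as Ro
u=np.array([-.3233,.9463]);n=np.array([-.9463,-.3233])
def go(x,y,z):  # rail coords target -> tool-axis units
    s=manip.state();q=s['tool_rot'];R=Ro.from_quat([q[1],q[2],q[3],q[0]]).as_matrix();p=np.array(s['tool_pos'])
    t=np.r_[(x-.1735)*u+(y-.548)*n,z]
    print('t',s['time'],'rail',(p[:2]@u+.1735).round(4),(p[:2]@n+.548).round(4),p[2].round(4),'units',(R.T@(t-p)/.12).round(3),'turn',np.degrees(np.arctan2(*(R.T@np.r_[u,0])[[1,0]])).round(2),'F',np.round(s['contact_force'],2),s['gripper_width'])
go(*map(float,sys.argv[1:]))
E
python3 tgt.py -0.112 0 0.022
```

```text
t 3.65 rail -0.1232 0.0638 0.2313 units [0.096 0.532 1.744] turn -0.23 F [-0.33 -0.13 -0.9 ] 0.0025720570969104276
```

Emit:
servo_tool(
  motion=[-1,0.1,0.53,0,0,-1,0.1,0.53,0.4,0,-1,0.1,0.53,0.9,0,-1,0.1,0.53,0.9,0],
)

```text
time: 4.15
tool_pos: [0.6063, -0.0906, 0.1169]
tool_rot: [-0.006, 0.583, 0.812, -0.002]
contact_force: [-0.3, -0.1, -0.5]
gripper_width: 0.001
grasp_force: 0.0
```

```bash
python3 tgt.py -0.112 0 0.022; python3 - <<'E'
from h import *
im,d=eyes.grab_frame('side');cv2.imwrite('pics/s1.png',cv2.resize(im[150:400,200:520,::-1],None,fx=2.4,fy=2.4))
E
```

```text
t 4.15 rail -0.1083 0.0036 0.1169 units [-0.037  0.038  0.791] turn -0.19 F [-0.35 -0.1  -0.53] 0.001023669018603394
```

View pics/s1.png

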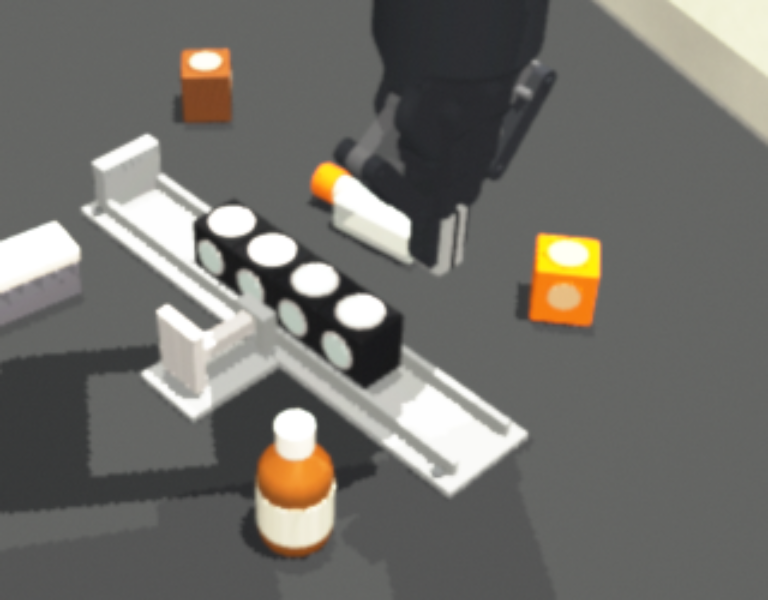

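The shut fingers hang behind the row, above the channel, and nothing has been disturbed. I descend now.

Emit:
servo_tool(
  motion=[-1,-0.03,0.01,0.25,0,-1,-0.03,0.01,0.5,0,-1,-0.03,0.01,0.65,0,-1,-0.03,0.01,0.7,0,-1,-0.03,0.01,0.7,0],
)

```text
time: 4.82
tool_pos: [0.6137, -0.0947, 0.0406]
tool_rot: [0.001, 0.582, 0.813, 0.0]
contact_force: [1.1, 0.1, 1.0]
gripper_width: -0.0
grasp_force: 0.0
```

```bash
python3 tgt.py -0.086 0 0.022
```

```text
t 4.825 rail -0.1145 -0.0022 0.0406 units [ 0.238 -0.018  0.154] turn -0.03 F [1.07 0.08 1.04] -6.704426455825832e-05
```

Emit:
servo_tool(
  motion=[-1,0,-0.01,0.1,0,-1,0.03,-0.02,0.15,0,-1,0.06,-0.02,0.15,0,-1,0.09,-0.02,0.15,0,-1,0.12,-0.02,0.15,0],
)

```text
time: 5.45
tool_pos: [0.6062, -0.0813, 0.0217]
tool_rot: [0.0, 0.582, 0.813, 0.0]
contact_force: [0.4, -0.7, -0.4]
gripper_width: 0.0
grasp_force: 0.0
```

Emit:
servo_tool(
  motion=[-1,0.03,0,0,0,-1,0.06,0,0,0,-1,0.09,0,0,0,-1,0.12,0,0,0,-1,0.15,0,0,0],
)

```text
time: 6.08
tool_pos: [0.6002, -0.0646, 0.0213]
tool_rot: [0.0, 0.582, 0.813, -0.0]
contact_force: [-0.1, -1.5, -0.2]
gripper_width: 0.003
grasp_force: 0.9
```

```bash
python3 tgt.py -0.005 0 0.022
```

```text
t 6.075 rail -0.0817 0.0009 0.0213 units [ 0.639  0.008 -0.006] turn 0.0 F [-0.06 -1.45 -0.23] 0.0026087259098151556
```

Emit:
servo_tool(
  motion=[-1,0.035,0.005,0,0,-1,0.07,0.005,0,0,-1,0.105,0.005,0,0,-1,0.14,0.005,0,0,-1,0.175,0.005,0,0],
)

```text
time: 6.7
tool_pos: [0.5939, -0.0442, 0.0214]
tool_rot: [0.0, 0.582, 0.813, 0.0]
contact_force: [0.8, -2.8, -0.7]
gripper_width: 0.002
grasp_force: 1.0
```

Emit:
servo_tool(
  motion=[-1,0.035,0,0,0,-1,0.07,0,0,0,-1,0.105,0,0,0,-1,0.14,0,0,0,-1,0.175,0,0,0],
)

```text
time: 7.32
tool_pos: [0.5871, -0.0243, 0.0213]
tool_rot: [-0.0, 0.582, 0.813, -0.0]
contact_force: [0.5, -0.8, -0.5]
gripper_width: -0.004
grasp_force: 1.0
```

Emit:
servo_tool(
  motion=[-1,0.03,0,0,0,-1,0.06,0,0,0,-1,0.09,0,0,0,-1,0.12,0,0,0,-1,0.15,0,0,0],
)

```text
time: 7.95
tool_pos: [0.5813, -0.0073, 0.0213]
tool_rot: [0.0, 0.582, 0.813, 0.0]
contact_force: [0.7, -2.2, 0.5]
gripper_width: 0.0
grasp_force: 1.0
```

```bash
python3 tgt.py -0.005 0 0.022
```

```text
t 7.95 rail -0.0213 0.0003 0.0213 units [ 0.136  0.002 -0.006] turn -0.01 F [ 0.66 -2.17  0.52] 0.0001328954974221862
```

Next, small steps while I watch for the force to rise at the stop.

Emit:
servo_tool(
  motion=[-1,0.02,0,0,0,-1,0.04,0,0,0,-1,0.06,0,0,0,-1,0.075,0,0,0,-1,0.09,0,0,0],
)

```text
time: 8.57
tool_pos: [0.5778, 0.0028, 0.0213]
tool_rot: [0.0, 0.582, 0.813, 0.0]
contact_force: [-0.8, -2.7, -0.2]
gripper_width: 0.001
grasp_force: 1.0
```

```bash
python3 tgt.py -0.005 0 0.022; python3 - <<'E'
from fit import *
im,d=eyes.grab_frame('side');C=cubes('side',im,d);u=np.array([-.3233,.9463]);print(np.sort(C@u+.1735))
cv2.imwrite('pics/s2.png',cv2.resize(im[150:400,200:520,::-1],None,fx=2.4,fy=2.4))
E
```

```text
t 8.575 rail -0.0107 0.0003 0.0213 units [ 0.048  0.002 -0.005] turn -0.01 F [-0.84 -2.73 -0.15] 0.0006126567839352045
[0.09011357 0.12520501]
```

View pics/s2.png

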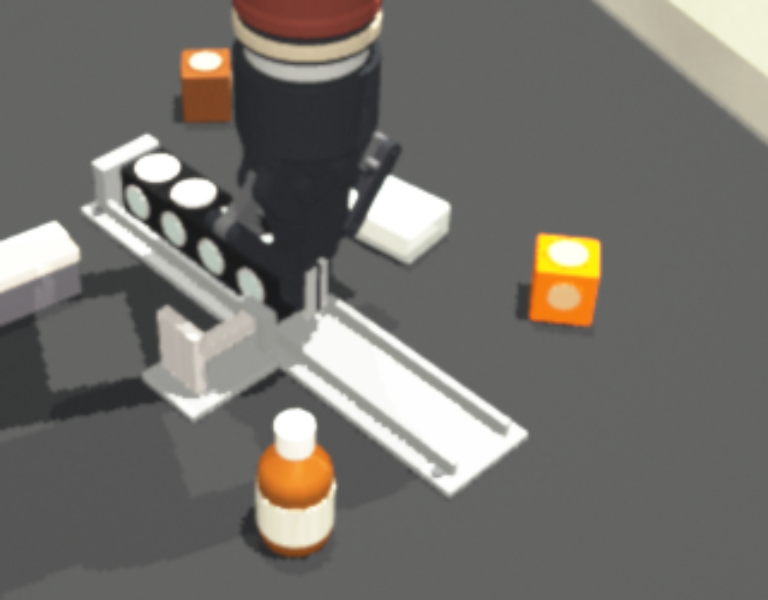

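The row is almost home, about 6 mm short, and still tight. I keep going in small steps.

Emit:
servo_tool(
  motion=[-1,0.01,0,0,0,-1,0.02,0,0,0,-1,0.03,0,0,0,-1,0.04,0,0,0,-1,0.04,0,0,0],
)

```text
time: 9.3
tool_pos: [0.5762, 0.0074, 0.0213]
tool_rot: [-0.0, 0.582, 0.813, 0.0]
contact_force: [0.6, -0.6, -0.4]
gripper_width: -0.0
grasp_force: 0.7
```

Emit:
servo_tool(
  motion=[-1,0.007,0,0,0,-1,0.014,0,0,0,-1,0.02,0,0,0,-1,0.02,0,0,0],
)

```text
time: 9.8
tool_pos: [0.5755, 0.0096, 0.0213]
tool_rot: [-0.0, 0.582, 0.813, 0.0]
contact_force: [1.4, -1.5, -0.5]
gripper_width: -0.002
grasp_force: 0.9
```

```bash
python3 tgt.py -0.005 0 0.022
```

```text
t 9.8 rail -0.0035 0.0003 0.0213 units [-0.013  0.003 -0.006] turn -0.0 F [ 1.4  -1.54 -0.54] -0.0023864449762296246
```

Emit:
servo_tool(
  motion=[-1,0.007,0,0,0,-1,0.014,0,0,0,-1,0.014,0,0,0],
)

```text
time: 10.18
tool_pos: [0.5752, 0.0107, 0.0213]
tool_rot: [0.0, 0.582, 0.813, -0.0]
contact_force: [1.7, -4.2, -0.6]
gripper_width: -0.004
grasp_force: 2.4
```

Emit:
servo_tool(
  motion=[-1,0.007,0,0,0,-1,0.014,0,0,0,-1,0.014,0,0,0],
)

```text
time: 10.55
tool_pos: [0.5753, 0.0108, 0.0217]
tool_rot: [0.002, 0.582, 0.813, -0.001]
contact_force: [2.3, -8.9, -1.2]
gripper_width: 0.001
grasp_force: 5.0
```

The tool has stalled with the force rising to about 9 N, so the train is home. I back off and rise.

Emit:
servo_tool(
  motion=[-1,0.004,0,0,0,-1,0.004,0,0,0,-1,-0.05,0,0,0,-1,-0.2,0,0,0,-1,-0.2,0,0,0],
)

```text
time: 11.18
tool_pos: [0.5826, -0.0109, 0.0214]
tool_rot: [-0.0, 0.582, 0.813, 0.0]
contact_force: [-0.1, 0.1, -0.1]
gripper_width: -0.002
grasp_force: 0.0
```

Emit:
servo_tool(
  motion=[-1,0,0,-0.4,0,-1,0,0,-0.8,0,-1,0,-0.3,-0.9,0,-1,0,-1,-0.9,0,-1,0,-1,-0.9,0],
)

```text
time: 11.8
tool_pos: [0.4658, -0.0487, 0.1285]
tool_rot: [-0.001, 0.582, 0.813, -0.0]
contact_force: [-0.7, 0.8, 0.3]
gripper_width: 0.001
grasp_force: 0.0
```

```bash
python3 tgt.py -0.002 0.125 0.030; python3 - <<'E'
from fit import *
im,d=eyes.grab_frame('side');C=cubes('side',im,d);u=np.array([-.3233,.9463]);print(np.sort(C@u+.1735))
im,d=eyes.grab_frame('top');C=cubes('top',im,d);print(np.sort(C@u+.1735))
cv2.imwrite('pics/t3.png',cv2.resize(im[150:400,180:500,::-1],None,fx=2.4,fy=2.4))
E
```

```text
t 11.8 rail -0.0232 0.1229 0.1285 units [ 0.176 -0.016  0.821] turn -0.05 F [-0.7   0.81  0.25] 0.0007313718356903592
[0.02566766 0.0616488 ]
[0.01191582 0.02402025 0.06049898 0.09558111 0.1317852 ]
```

View pics/t3.png

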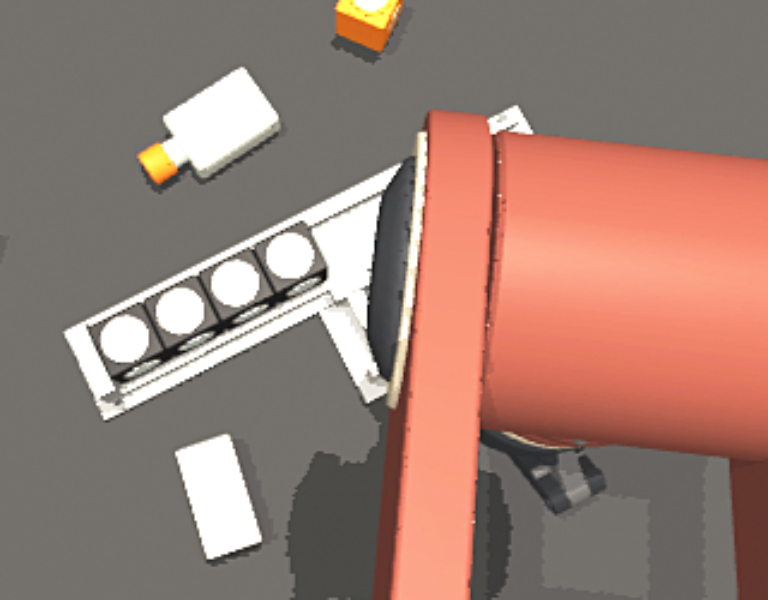

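All four cubes sit in a tight row against the stop, and the side faces show no gaps. Next comes the keeper.

Emit:
servo_tool(
  motion=[-1,0.17,-0.04,0,0,-1,0.17,-0.04,0.3,0,-1,0.17,-0.04,0.6,0,-1,0.17,-0.04,0.8,0,-1,0.17,-0.04,0.8,0],
)

```text
time: 12.62
tool_pos: [0.4556, -0.0295, 0.0311]
tool_rot: [-0.003, 0.581, 0.814, -0.001]
contact_force: [-0.1, 0.2, 1.0]
gripper_width: 0.0
grasp_force: 0.0
```

```bash
python3 tgt.py -0.002 0.103 0.030
```

```text
t 12.625 rail -0.0017 0.1264 0.0311 units [-0.003  0.195  0.009] turn 0.06 F [-0.07  0.21  0.96] 0.00026548636523620597
```

Emit:
servo_tool(
  motion=[-1,0,0.04,0,0,-1,0,0.08,0,0,-1,0,0.12,0,0,-1,0,0.16,0,0,-1,0,0.2,0,0],
)

```text
time: 13.25
tool_pos: [0.4806, -0.0232, 0.0335]
tool_rot: [0.0, 0.582, 0.813, 0.0]
contact_force: [0.3, 0.1, -0.2]
gripper_width: 0.002
grasp_force: 0.0
```

Emit:
servo_tool(
  motion=[-1,0,0.04,0,0,-1,0,0.08,0,0,-1,0,0.12,0,0,-1,0,0.16,0,0,-1,0,0.2,0,0],
)

```text
time: 13.88
tool_pos: [0.5032, -0.0155, 0.0333]
tool_rot: [-0.0, 0.582, 0.813, -0.0]
contact_force: [-2.1, -0.8, 1.2]
gripper_width: -0.003
grasp_force: 0.7
```

```bash
python3 tgt.py -0.002 0.055 0.030
```

```text
t 13.875 rail -0.0038 0.0769 0.0333 units [0.015 0.182 0.027] turn -0.01 F [-2.06 -0.8   1.25] -0.002746185741122212
```

Emit:
servo_tool(
  motion=[-1,0.005,0.03,0,0,-1,0.01,0.06,0,0,-1,0.01,0.09,0,0,-1,0.01,0.11,0,0,-1,0.01,0.11,0,0],
)

```text
time: 14.5
tool_pos: [0.5153, -0.0099, 0.0333]
tool_rot: [0.0, 0.582, 0.813, 0.0]
contact_force: [-0.3, -0.5, -0.3]
gripper_width: 0.001
grasp_force: 0.0
```

Emit:
servo_tool(
  motion=[-1,0,0.015,0,0,-1,0,0.03,0,0,-1,0,0.03,0,0],
)

```text
time: 14.88
tool_pos: [0.5186, -0.0088, 0.0333]
tool_rot: [0.0, 0.582, 0.813, 0.0]
contact_force: [-0.0, 0.0, 0.2]
gripper_width: -0.0
grasp_force: 0.2
```

Emit:
servo_tool(
  motion=[-1,0,0.01,0,0,-1,0,0.02,0,0,-1,0,0.02,0,0],
)

```text
time: 15.25
tool_pos: [0.5208, -0.0081, 0.0333]
tool_rot: [0.0, 0.582, 0.813, 0.0]
contact_force: [-0.9, -0.3, -0.1]
gripper_width: -0.0
grasp_force: 0.3
```

```bash
python3 tgt.py -0.002 0.055 0.030
```

```text
t 15.25 rail -0.0026 0.0578 0.0333 units [0.005 0.023 0.028] turn -0.0 F [-0.92 -0.35 -0.07] -0.00033343600785949094
```

Emit:
servo_tool(
  motion=[-1,0,0.015,0,0,-1,0,0.03,0,0,-1,0,0.03,0,0],
)

```text
time: 15.62
tool_pos: [0.5219, -0.0078, 0.0332]
tool_rot: [-0.002, 0.581, 0.814, -0.003]
contact_force: [-10.8, -2.5, 8.4]
gripper_width: -0.001
grasp_force: 5.9
```

Emit:
servo_tool(
  motion=[-1,0,0.01,0,0,-1,0,0.02,0,0,-1,0,0.02,0,0],
)

```text
time: 16.0
tool_pos: [0.522, -0.0077, 0.0332]
tool_rot: [-0.004, 0.581, 0.814, -0.005]
contact_force: [-19.2, -6.3, 16.7]
gripper_width: 0.001
grasp_force: 10.7
```

Emit:
servo_tool(
  motion=[-1,0,0.01,0,0,-1,0,0.02,0,0,-1,0,0.02,0,0],
)

```text
time: 16.38
tool_pos: [0.5221, -0.0077, 0.0332]
tool_rot: [-0.006, 0.581, 0.814, -0.007]
contact_force: [-28.5, -9.6, 22.4]
gripper_width: 0.002
grasp_force: 15.5
```

It has stalled with the plate's outer face at about 43 mm, so the keeper is at its stop. I back off and rise.

Emit:
servo_tool(
  motion=[-1,0,-0.06,0,0,-1,0,-0.3,0,0,-1,0,-0.5,0,0,-1,0,-0.5,-0.4,0,-1,0,-0.5,-0.8,0],
)

```text
time: 17.0
tool_pos: [0.4715, -0.0249, 0.13]
tool_rot: [-0.0, 0.582, 0.813, 0.0]
contact_force: [0.8, -0.2, -0.1]
gripper_width: 0.0
grasp_force: 0.0
```

Emit:
servo_tool(
  motion=[-1,0,-0.4,-0.4,0,-1,0,-0.8,-0.8,0,-1,0,-1,-0.8,0,-1,0,-1,-0.8,0],
)

```text
time: 17.5
tool_pos: [0.3585, -0.0644, 0.2272]
tool_rot: [0.003, 0.583, 0.813, 0.001]
contact_force: [0.2, -0.4, 0.4]
gripper_width: 0.001
grasp_force: 0.0
```

```bash
python3 tgt.py 0 0.2 0.2; python3 - <<'E'
from fit import *
u=np.array([-.3233,.9463]);n=np.array([-.9463,-.3233])
for c in('side','top'):
    im,d=eyes.grab_frame(c);C=cubes(c,im,d);print(c,np.sort(C@u+.1735))
    A=pts(c,d,np.ones_like(d,bool));x=A[:,:2]@u+.1735;y=A[:,:2]@n+.548
    k=(A[:,2]>.042)&(A[:,2]<.06)&(abs(x)<.02)&(y>.022)&(y<.1);print('plate y',np.percentile(y[k],[2,50,98]),k.sum())
    if c=='side':cv2.imwrite('pics/s4.png',cv2.resize(im[150:400,200:520,::-1],None,fx=2.4,fy=2.4))
E
```

```text
t 17.5 rail -0.0034 0.2296 0.2272 units [0.03  0.246 0.227] turn -0.12 F [ 0.19 -0.36  0.42] 0.0006605175308179623
side [0.02630662 0.06258577 0.0972467  0.13406002]
plate y [0.03411305 0.04060679 0.0422264 ] 217
top [-0.00156329  0.0239373   0.05988555  0.09623614  0.1318544 ]
plate y [0.03526947 0.03945426 0.04282107] 148
```

View pics/s4.png

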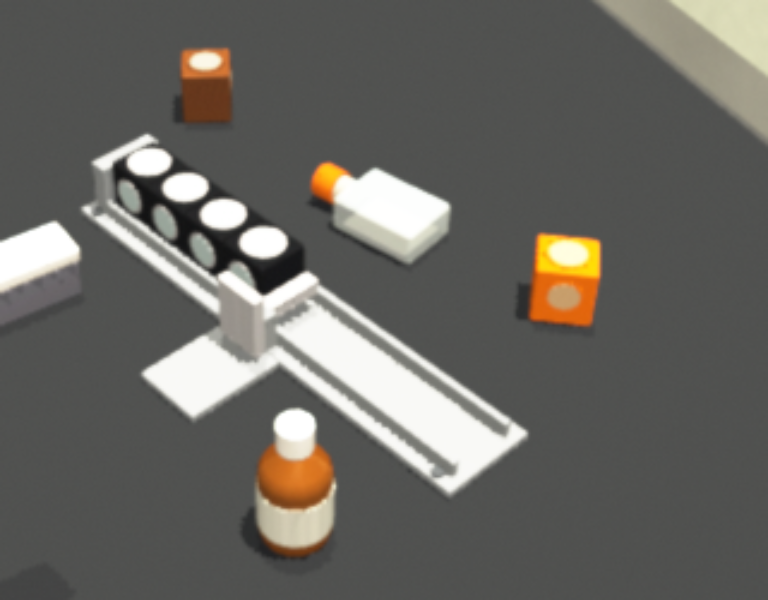

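The train is home, the keeper bar lies across behind the last cube, the bystanders stand where they were and the arm is clear. I hand the job in.

```bash
python3 -c "from plant import job_done; print(job_done())"
```

```text
the job is handed in; nothing more can be done
None
```

I pushed all four cubes tight against the end stop, closed the keeper fully behind the last one, withdrew the arm clear of everything and handed the job in after about 18 s; no verdict came back.

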